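# Change the drying air over to the wet picture

### The arm

A 6-joint arm with a two-finger parallel gripper is mounted at the origin on the work surface. World frame = base frame: x ahead of the robot, y to its left, z up, the work surface at z = 0. Lengths are in m, angles in rad, forces in N, time in s.
With the tool pointing down it reaches from about 0.375 to 0.9 m from the base axis. Payload 3.1 kg.
Tool frame: the origin (TCP) lies at the centre of the arm's flange, where the gripper is bolted on; the fingertips stand 182 mm ahead of it and the grasp point (between the pads) lies 164 mm ahead of it; z points along the fingers, y is the line along which they close (so a half turn about z gives the same grasp; the last joint's range is limited). The gripper opens to 87 mm and grips with 3 to 60 N. Pads are 19 mm wide; open, the fingers measure 117 mm over their backs; the gripper's body (75 mm by 190 mm) begins 51 mm behind the grasp point.
Start: joints at [-1.52, 0.527, 1.433, -0, 1.181, -0.178], TCP at [0.142, -0.609, 0.405] pointing down, gripper open.
Joint ranges: [-3.08, 3.08], [-0.75, 2.2], [0.22, 2.44], [-1.43, 4.57], [0, 2.65], [-2.85, 2.85]. Speed limits (rad/s): [2.79, 2.79, 3.14, 3.14, 3.14, 3.14].

### API

Orientations are given as a unit quaternion [x, y, z, w].
In Python, from rig import * gives the robot as it stands.
- The arm moves only by the tool move_arm, never from a script. Its argument "commands" is a list that holds one entry, the list of rows, each a list of 6 numbers: the shift along the tool's x, y, z in units of 40 mm (1.0 is 40 mm), then the turn, a rotation vector about the tool's x, y, z in rad. A call has 1 to 12 rows; each row is the pose to reach, as a shift and turn from the pose commanded when the call began, along the tool's axes at that moment; what a row does not reach only later rows make up. A row lasts 1/8 s, in which the tool goes at most 62.5 mm and 10.7 degrees, less where a joint would pass 70% of its speed; a pose out of reach is approached as far as the arm can. A call with a gripper value outside its range is refused whole. "claw" is the closure, from -1 (fully open) to 1 (shut), so that 0 is half open, set as the call begins (left out, the last holds). The fingers move at their own pace and stop on an object; "squeeze" is the grip in N (left out, the last holds). Time passes only in rows, so rows that repeat a pose let the fingers close. It gives the time, the measured TCP pose, the force, the opening and the grip force at its end, in the units of the state.
- get_obs(): the state, without advancing time (a new reading comes with each control period).
- camera(name): name is "side" or "top"; returns a dict with "pixels" (420x560x3 uint8, blue, green, red), "range_z" (420x560 float32, m along the optical axis (not along the pixel's ray), 0 where there is no reading), "camera_matrix" (3x3 intrinsics, pixels), "extrinsics" (4x4, takes a point from world to camera coordinates). Camera axes: x right, y up, looking along -z (the intrinsics and any distortion apply to the point x, -y, -z); pixel columns grow to the right and rows downward; lengths in m; the calibration is good to about 2 mm. A picture is of the moment at which its call begins.
- hand_in(): hands the job in; it is judged then, once.
The state is a dict: "time": time; "q": joint angles; "joint_velocities": joint speeds; "joint_torque": joint torques, N m; "position": TCP position; "tool_rot": TCP orientation; "ft_force": force on the tool from outside, world axes, zero at the start; "moment": the same for the moment, N m; "grip_width": finger opening in m; "grip_force": force on a finger pad.
Only numpy, scipy, OpenCV 4.12 (cv2) and the standard library are available. Lean on these libraries where they do the work, as an engineer would, in place of code of your own. Each camera call takes 0.05 s, during which the arm holds its last target. There are 200 camera calls.

### The job

One of the three lever valves on the air manifold is open and blows on a bay that does not need it. First shut that valve fully, to its stop; only then open, fully to its stop, the valve whose nozzle points at the bay where the wet painted board lies. Leave the remaining valve shut, do not shift the board, and do not knock over or push about anything else on the table.

Things in the scene. Friction and masses are not known exactly. Their poses are not given: they have to be found in the camera images.
- valve_1 (a joint): Angle in rad of one of the three identical lever valves (a lever turning about a vertical stem). 0 = fully shut, lever across its pipe, against a hard stop; 1.571 = fully open, lever in line with its pipe and pointing along it to the nozzle and bay, against the other stop. It grows anticlockwise seen from above; in between the lever stays where it is left (stiff: about 0.25 N m, so 3 to 4 N at the black sleeve).
- stem_1 (a point): Point on the vertical turning axis of valve_1, at the middle of the lever's thickness, 100 mm above the table. Its axes are those of the fixed branch: x along the branch pipe from the valve to the nozzle and bay, y to the left, z up. The shut lever points along -y, the open one along +x. A hub 28 mm across and 12 mm high with a nut 6 mm above it sits here; the pipe's top is 55 mm above the table and the brass valve body's top 70 mm.
- grip_1 (a point): Centre of the black sleeve on the lever of valve_1: 64 mm long, 18 mm wide, 14 mm high, its centre 78 mm from the stem axis and 100 mm above the table; the lever's end is 110 mm from the axis. The point turns with the lever; its y axis points from the sleeve's middle to the stem, z up. Free space below it down to the pipe (lever open) or to the 12 mm thick base board (lever shut).
- bay_1 (a point): Middle of the drying bay blown on by the branch of valve_1: two wooden battens 140 mm long on the table, 255 mm from the stem along the pipe; the point is at their tops, 12 mm up. An aluminium fan nozzle at the pipe's end points at it.
- valve_2 (a joint): Angle in rad of one of the three identical lever valves (a lever turning about a vertical stem). 0 = fully shut, lever across its pipe, against a hard stop; 1.571 = fully open, lever in line with its pipe and pointing along it to the nozzle and bay, against the other stop. It grows anticlockwise seen from above; in between the lever stays where it is left (stiff: about 0.25 N m, so 3 to 4 N at the black sleeve).
- stem_2 (a point): Point on the vertical turning axis of valve_2, at the middle of the lever's thickness, 100 mm above the table. Its axes are those of the fixed branch: x along the branch pipe from the valve to the nozzle and bay, y to the left, z up. The shut lever points along -y, the open one along +x. A hub 28 mm across and 12 mm high with a nut 6 mm above it sits here; the pipe's top is 55 mm above the table and the brass valve body's top 70 mm.
- grip_2 (a point): Centre of the black sleeve on the lever of valve_2: 64 mm long, 18 mm wide, 14 mm high, its centre 78 mm from the stem axis and 100 mm above the table; the lever's end is 110 mm from the axis. The point turns with the lever; its y axis points from the sleeve's middle to the stem, z up. Free space below it down to the pipe (lever open) or to the 12 mm thick base board (lever shut).
- bay_2 (a point): Middle of the drying bay blown on by the branch of valve_2: two wooden battens 140 mm long on the table, 255 mm from the stem along the pipe; the point is at their tops, 12 mm up. An aluminium fan nozzle at the pipe's end points at it.
- valve_3 (a joint): Angle in rad of one of the three identical lever valves (a lever turning about a vertical stem). 0 = fully shut, lever across its pipe, against a hard stop; 1.571 = fully open, lever in line with its pipe and pointing along it to the nozzle and bay, against the other stop. It grows anticlockwise seen from above; in between the lever stays where it is left (stiff: about 0.25 N m, so 3 to 4 N at the black sleeve).
- stem_3 (a point): Point on the vertical turning axis of valve_3, at the middle of the lever's thickness, 100 mm above the table. Its axes are those of the fixed branch: x along the branch pipe from the valve to the nozzle and bay, y to the left, z up. The shut lever points along -y, the open one along +x. A hub 28 mm across and 12 mm high with a nut 6 mm above it sits here; the pipe's top is 55 mm above the table and the brass valve body's top 70 mm.
- grip_3 (a point): Centre of the black sleeve on the lever of valve_3: 64 mm long, 18 mm wide, 14 mm high, its centre 78 mm from the stem axis and 100 mm above the table; the lever's end is 110 mm from the axis. The point turns with the lever; its y axis points from the sleeve's middle to the stem, z up. Free space below it down to the pipe (lever open) or to the 12 mm thick base board (lever shut).
- bay_3 (a point): Middle of the drying bay blown on by the branch of valve_3: two wooden battens 140 mm long on the table, 255 mm from the stem along the pipe; the point is at their tops, 12 mm up. An aluminium fan nozzle at the pipe's end points at it.
- picture: The wet painted picture: a square plywood board 130 x 130 x 12 mm lying on the battens of one bay; origin at the centre of its underside.
- palette: Bystander: white round ceramic palette, 130 mm across, 8 mm thick, lying on the battens of another bay; origin at its middle, on its underside.
- paint_pot: Bystander: small paint jar with a red lid, 42 mm across, 60 mm tall, standing between two branches; origin at its middle, on its underside.
- paint_tube: Bystander: aluminium paint tube 95 mm long, 30 mm thick, lying between two branches; origin at its middle, on its underside.
- squeeze_blue: Bystander: blue squeeze bottle, 66 mm across, 190 mm tall; origin at its middle, on its underside.
- squeeze_black: Bystander: black squeeze bottle, 66 mm across, 170 mm tall; origin at its middle, on its underside.
- brush_pot: Bystander: steel pot with brushes, 76 mm across, 180 mm tall; origin at its middle, on its underside.
- flat_brush: Bystander: flat paint brush 200 mm long, lying on the table.

How it is judged:
On the way, in this order (a step that is already met when the one before it is completed fails the run):
1. the valve that was open is shut, and all three are shut (value of joint each of valve_1, valve_2, valve_3 below 0.13 rad), for 0.2 s.
2. the valve of the bay with the wet board is open, the other two shut (((value of joint each of valve_1, valve_3 below 0.13 rad and value of joint valve_2 above 1.44 rad and horizontal distance between picture and bay_2 below 0.06 m) or (value of joint each of valve_1, valve_2 below 0.13 rad and value of joint valve_3 above 1.44 rad and horizontal distance between picture and bay_3 below 0.06 m))), for 0.2 s.
At the end, for the whole second after the job is handed in: The valve of the bay with the wet board is open to within 0.13 rad of its open stop, the other two valves are within 0.13 rad of their shut stops, the board lies in its bay (within 60 mm of its middle) and no lever is moving (((value of joint each of valve_1, valve_3 below 0.13 rad and value of joint valve_2 above 1.44 rad and horizontal distance between picture and bay_2 below 0.06 m) or (value of joint each of valve_1, valve_2 below 0.13 rad and value of joint valve_3 above 1.44 rad and horizontal distance between picture and bay_3 below 0.06 m)) and velocity of joint valve_1 between -0.05 and 0.05 rad/s and velocity of joint valve_2 between -0.05 and 0.05 rad/s and velocity of joint valve_3 between -0.05 and 0.05 rad/s); the robot touches nothing.
It fails at once if another valve is opened (beyond 0.35 rad) before the first is shut (below 0.35 rad) (value of joint valve_1 above 0.35 rad and value of joint any of valve_2, valve_3 above 0.35 rad).
It fails at once if the valve that is to stay shut is turned more than 0.35 rad ((value of joint valve_3 above 0.35 rad and horizontal distance between picture and bay_2 below 0.06 m) or (value of joint valve_2 above 0.35 rad and horizontal distance between picture and bay_3 below 0.06 m)).
It fails at once if the wet board is shifted by more than 25 mm (distance of picture from where it was at the start of the episode above 0.025 m).
It fails at once if a bystander is pushed more than 40 mm or knocked over (distance of any of palette, paint_pot, paint_tube, squeeze_blue, squeeze_black, brush_pot, flat_brush from where it was at the start of the episode above 0.04 m or angle between any of palette, paint_pot, squeeze_blue, squeeze_black, brush_pot's own z axis and vertical above 0.6 rad).
It also fails if it takes over 51 s, if anything falls off the work surface, if the arm or the gripper's body presses on something with over 40 N, if the wrist force passes 120 N, or if a joint passes its speed limit or range.

## Working session

There is one attempt and no reset: what is moved stays moved. The work goes in short steps, Python scripts to look and compute and a tool call to move; the robot and the scene stay as the last step left them, time stands still between calls to the robot, and variables do not carry over. Pictures are saved under pics/ and viewed, at most 10 in all, crops included, and the job is handed in when it is done.

Besides the shell and the picture viewer there is one more tool, called after ">>>" as a command line: name --argument value ..., lists and objects as JSON in quotes. move_arm: Moves the arm, as the interface text tells. Its arguments: {"type":"object","properties":{"commands":{"type":"array","items":{"type":"array","items":{"type":"array","items":{"type":"number"}}}},"claw":{"type":"number"},"squeeze":{"type":"number"}},"required":["commands"]}

```bash
mkdir -p pics; ls
cat > h.py <<'E'
import numpy as np, cv2
from rig import *
def shot(n,f):
    c=camera(n); cv2.imwrite('pics/'+f+'.png',c['pixels']); np.savez('pics/'+f+'.npz',**c); return c
def load(f): return dict(np.load('pics/'+f+'.npz'))
def cloud(c):
    z=c['range_z']; K=c['camera_matrix']; v,u=np.mgrid[:z.shape[0],:z.shape[1]]
    p=np.stack([(u-K[0,2])/K[0,0]*z,-(v-K[1,2])/K[1,1]*z,-z],-1)
    E=c['extrinsics']; return (p-E[:3,3])@E[:3,:3]
E
python3 - <<'E'
from h import *
c=shot('top','t0'); shot('side','s0'); print({k:v for k,v in get_obs().items()}, c['camera_matrix'],c['extrinsics'],c.keys())
E
```

```text
pics
{'time': 0.1, 'q': array([-1.51947556e+00,  5.28362770e-01,  1.43376827e+00, -4.57792938e-05,
        1.18141813e+00, -1.78509583e-01]), 'joint_velocities': array([-0.00058082, -0.00086098, -0.00363055, -0.00089406, -0.00158486,
        0.00034585]), 'joint_torque': array([-5.62209825e-04, -4.40985811e+01, -1.77150840e+01,  6.34516636e-02,
        5.33858326e-02, -4.16345631e-05]), 'position': array([ 0.14238418, -0.60824567,  0.40387744]), 'tool_rot': array([ 9.93403040e-01,  1.14671023e-01,  4.10446497e-05, -9.77622408e-04]), 'ft_force': array([-0.37516846,  0.52498943, -0.47586217]), 'moment': array([ 0.02269784, -0.03784198, -0.04989704]), 'grip_force': 0.0, 'grip_width': 0.08682765985417812} [[486.01549443   0.         272.35511176]
 [  0.         486.01549443 211.69161294]
 [  0.           0.           1.        ]] [[ 0.0054013  -0.99993862 -0.00967404 -0.00635596]
 [ 0.99731549  0.00468016  0.07307465 -0.60082809]
 [-0.07302489 -0.01004277  0.99727955 -1.74783507]
 [ 0.          0.          0.          1.        ]] dict_keys(['pixels', 'range_z', 'camera_matrix', 'extrinsics'])
```

View pics/t0.png

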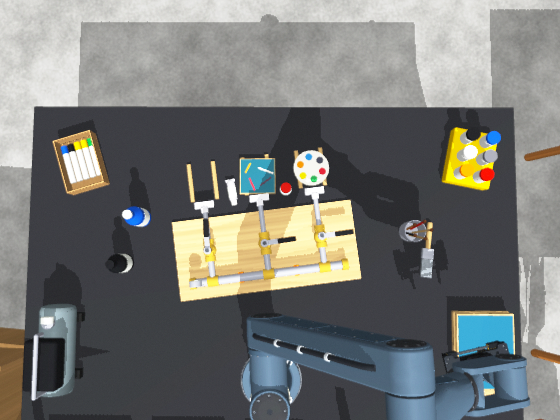

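View pics/s0.png

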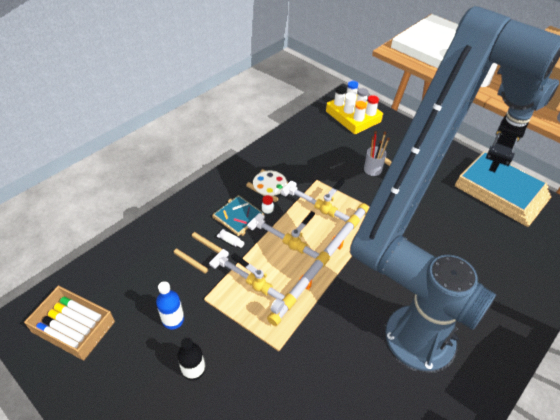

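Top view: the left valve (stem ≈ 209,250) is in line with its pipe, so it is open onto the empty bay. The middle valve (stem ≈ 265,242) is shut with its lever to the right, and the wet board is in its bay (257,175). The right valve (320,236) is shut and faces the palette.

Run:
```python
from h import *
c=load('t0'); P=cloud(c); im=c['pixels'].astype(int)
x0,x1,y0,y1=165,365,150,300
cv2.imwrite('pics/crop.png',cv2.resize(c['pixels'][y0:y1,x0:x1],None,fx=4,fy=4,interpolation=cv2.INTER_CUBIC))
z=P[...,2]
for n,(a,b,d,e) in {'v1':(195,225,210,265),'v2':(252,302,225,258),'v3':(306,362,220,252)}.items():
    q=P[d:e,a:b].reshape(-1,3); col=im[d:e,a:b].reshape(-1,3)
    s=q[(abs(q[:,2]-.104)<.012)&(col.max(1)<75)]
    print(n,len(s),s.mean(0).round(4))
    m,(w),ang=cv2.minAreaRect((s[:,:2]*1000).astype(np.float32)); print(m,w,ang)
    h=q[(q[:,2]>.112)&(q[:,2]<.13)]; print(' hub',len(h),h.mean(0).round(4))
```

```text
v1 81 [0.5377 0.2262 0.1064]
(538.8246459960938, 226.22666931152344) (59.480411529541016, 16.54922103881836) 3.783353090286255
 hub 14 [0.494  0.2232 0.1147]
v2 65 [ 0.4985 -0.0518  0.1061]
(498.4371337890625, -51.91050720214844) (13.667045593261719, 56.90894317626953) 6.474893093109131
 hub 10 [ 0.4935 -0.0159  0.1147]
v3 64 [ 0.5236 -0.2501  0.1069]
(523.6015625, -250.45472717285156) (12.296440124511719, 58.99263000488281) 8.300304412841797
 hub 15 [ 0.5186 -0.2063  0.1151]
```

View pics/crop.png

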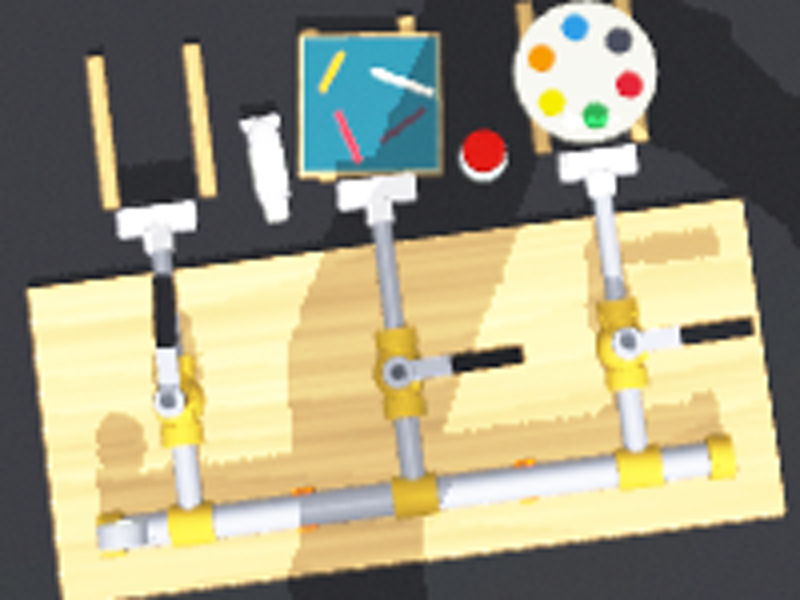

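```bash
cat >> h.py <<'E'
from scipy.spatial.transform import Rotation as R
def ray(c,u,v,z):
    K=c['camera_matrix'];E=c['extrinsics'];d=E[:3,:3].T@np.array([(u-K[0,2])/K[0,0],-(v-K[1,2])/K[1,1],-1]);o=-E[:3,:3].T@E[:3,3]
    return o+d*(z-o[2])/d[2]
def rel(p,x):  # target TCP position, horizontal direction of tool x -> row
    o=get_obs(); T=R.from_quat(o['tool_rot']); x=np.r_[x,0]; x=x/np.linalg.norm(x); z=np.array([0,0,-1.])
    G=R.from_matrix(np.stack([x,np.cross(z,x),z],1))
    return (T.inv().apply(np.array(p)-o['position'])/.04).round(3),(T.inv()*G).as_rotvec().round(3)
E
python3 - <<'E'
from h import *
c=load('t0')
for n,uv in {'hub1':(168,400),'hub2':(398,372),'hub3':(628,342),'s1':(163,310),'s2':(487,359),'s3':(717,331)}.items():
    print(n,ray(c,uv[0]/4+164.6,uv[1]/4+149.6,.115 if n[0]=='h' else .107).round(4))
g=np.array([.538,.2262,.264])
print(rel([.45,-.3,.4],[.0,1]))
E
```

```text
hub1 [0.4624 0.2209 0.115 ]
hub2 [0.4875 0.0235 0.115 ]
hub3 [ 0.5142 -0.1738  0.115 ]
s1 [0.54   0.2275 0.107 ]
s2 [ 0.4992 -0.053   0.107 ]
s3 [ 0.5243 -0.2513  0.107 ]
(array([ 9.244, -5.751,  0.111]), array([-1.000e-03, -2.000e-03, -1.341e+00]))
```

>>> move_arm --commands '[[[9.25,-5.75,0,0,0,-1.34],[9.25,-5.75,0,0,0,-1.34],[9.25,-5.75,0,0,0,-1.34],[9.25,-5.75,0,0,0,-1.34],[9.25,-5.75,0,0,0,-1.34],[9.25,-5.75,0,0,0,-1.34],[9.25,-5.75,0,0,0,-1.34],[9.25,-5.75,0,0,0,-1.34],[9.25,-5.75,0,0,0,-1.34],[9.25,-5.75,0,0,0,-1.34],[9.25,-5.75,0,0,0,-1.34]]]' --claw -1

```text
time: 1.48
position: [0.4494, -0.3015, 0.4047]
tool_rot: [0.708, 0.706, -0.0, -0.0]
ft_force: [-0.5, -0.2, 0.4]
grip_width: 0.0871
grip_force: 0.0
```

Run:
```python
from h import *
o=get_obs();print(o['time'],o['position'],o['q'])
print(rel([.538,.2268,.4],[-.0775,-.006]))
```

```text
1.475 [ 0.44942722 -0.30152439  0.40470887] [-7.97465209e-01  4.15053373e-01  1.64330173e+00 -1.56421507e-04
  1.08330530e+00 -7.93553114e-01]
(array([13.217,  2.164,  0.117]), array([-0.   , -0.   , -1.652]))
```

>>> move_arm --commands '[[[13.2,2.15,0,0,0,-1.65],[13.2,2.15,0,0,0,-1.65],[13.2,2.15,0,0,0,-1.65],[13.2,2.15,0,0,0,-1.65],[13.2,2.15,0,0,0,-1.65],[13.2,2.15,0,0,0,-1.65],[13.2,2.15,0,0,0,-1.65],[13.2,2.15,0,0,0,-1.65],[13.2,2.15,0,0,0,-1.65],[13.2,2.15,0,0,0,-1.65],[13.2,2.15,0,0,0,-1.65],[13.2,2.15,0,0,0,-1.65]]]'

```text
time: 2.98
position: [0.5369, 0.226, 0.4047]
tool_rot: [-0.038, 0.999, -0.0, -0.0]
ft_force: [-0.9, 0.1, 0.2]
grip_width: 0.0867
grip_force: 0.0
```

Run:
```python
from h import *
o=get_obs();print(o['time'],o['position'],o['q'])
print(rel([.538,.2268,.264],[-.0775,-.006]))
```

```text
2.975 [0.53690935 0.22595484 0.40472372] [ 2.06687053e-01  4.70238150e-01  1.54160637e+00 -3.41986319e-04
  1.13038303e+00 -1.43907112e+00]
(array([-0.031,  0.02 ,  3.518]), array([-0.   , -0.001, -0.002]))
```

>>> move_arm --commands '[[[0,0,1.5,0,0,0],[0,0,2.5,0,0,0],[0,0,3.2,0,0,0],[0,0,3.5,0,0,0],[0,0,3.5,0,0,0]]]'

```text
time: 3.6
position: [0.537, 0.2268, 0.2645]
tool_rot: [-0.038, 0.999, -0.0, -0.0]
ft_force: [0.3, 0.3, -0.5]
grip_width: 0.0868
grip_force: 0.0
```

>>> move_arm --commands '[[[0,0,0,0,0,0],[0,0,0,0,0,0],[0,0,0,0,0,0],[0,0,0,0,0,0],[0,0,0,0,0,0],[0,0,0,0,0,0]]]' --claw 1 --squeeze 15

```text
time: 4.35
position: [0.5368, 0.2276, 0.2648]
tool_rot: [-0.039, 0.999, -0.0, -0.0]
ft_force: [-0.1, -0.5, 0.5]
grip_width: 0.0348
grip_force: 0.0
```

Run:
```python
from h import *
o=get_obs();print(o)
t=np.linspace(0,1.54,10)[1:]
print(np.c_[1.95*(1-np.cos(t)),-1.95*np.sin(t),t].round(2))
```

```text
{'time': 4.35, 'q': array([ 2.09532379e-01,  6.63199318e-01,  1.65311813e+00, -6.11732548e-07,
        8.25311952e-01, -1.43949722e+00]), 'joint_velocities': array([ 0.00036422,  0.0027061 , -0.00069845, -0.00095565, -0.00047179,
       -0.00065856]), 'joint_torque': array([ 7.17372124e-03, -4.38389289e+01, -1.16295201e+01, -1.94414105e-02,
        8.12341087e-02,  1.01818916e-04]), 'position': array([0.53678032, 0.22763027, 0.26475288]), 'tool_rot': array([-3.91068711e-02,  9.99235034e-01, -3.33779017e-06, -1.80710429e-05]), 'ft_force': array([-0.07345422, -0.46545762,  0.47219667]), 'moment': array([ 0.09194673, -0.19895138,  0.01164064]), 'grip_force': 0.0, 'grip_width': 0.03482877971201739}
[[ 0.03 -0.33  0.17]
 [ 0.11 -0.65  0.34]
 [ 0.25 -0.96  0.51]
 [ 0.44 -1.23  0.68]
 [ 0.67 -1.47  0.86]
 [ 0.94 -1.67  1.03]
 [ 1.24 -1.82  1.2 ]
 [ 1.56 -1.91  1.37]
 [ 1.89 -1.95  1.54]]
```

Keep closing until gripped, then turn.

>>> move_arm --commands '[[[0,0,0,0,0,0],[0,0,0,0,0,0],[0,0,0,0,0,0],[0,0,0,0,0,0]]]'

```text
time: 4.85
position: [0.5368, 0.2277, 0.2647]
tool_rot: [-0.039, 0.999, 0.0, -0.0]
ft_force: [0.2, -0.4, -0.6]
grip_width: 0.0176
grip_force: 15.0
```

>>> move_arm --commands '[[[0.03,-0.33,0,0,0,0.17],[0.11,-0.65,0,0,0,0.34],[0.25,-0.96,0,0,0,0.51],[0.44,-1.23,0,0,0,0.68],[0.67,-1.47,0,0,0,0.86],[0.94,-1.67,0,0,0,1.03],[1.24,-1.82,0,0,0,1.2],[1.56,-1.91,0,0,0,1.37],[1.89,-1.95,0,0,0,1.54],[1.89,-1.95,0,0,0,1.54],[1.89,-1.95,0,0,0,1.54]]]'

```text
time: 6.22
position: [0.4705, 0.1466, 0.2652]
tool_rot: [0.668, 0.744, 0.006, 0.002]
ft_force: [6.2, 17.1, -6.5]
grip_width: 0.0179
grip_force: 15.0
```

Run:
```python
from h import *
o=get_obs();print(o)
s=np.array([.4615,.221]);d=s-o['position'][:2];print(np.hypot(*d),np.arctan2(*(-d[::-1])), R.from_quat(o['tool_rot']).as_matrix()[:,0])
```

```text
{'time': 6.225, 'q': array([ 0.07348691,  0.58142045,  1.8853908 ,  0.00891377,  0.66315705,
       -0.04016479]), 'joint_velocities': array([-3.46594038e-04,  1.17074651e-05, -1.27182357e-03, -1.07874256e-03,
        2.31339045e-03, -1.19599739e-04]), 'joint_torque': array([ -7.37738281, -39.46214676,  -4.61609244,  -2.75170393,
         2.12357573,   0.20457331]), 'position': array([0.47048791, 0.14661568, 0.26519231]), 'tool_rot': array([0.66839586, 0.74377789, 0.00609931, 0.00205395]), 'ft_force': array([ 6.23517944, 17.14979434, -6.50403753]), 'moment': array([ 2.80537902, -1.08465483,  0.18217049]), 'grip_force': 15.02728501567617, 'grip_width': 0.017944013050594666}
0.07492536366779688 -1.4505485606483286 [-0.10648551  0.99430118  0.00509814]
```

>>> move_arm --commands '[[[0,0,0,0,0,0],[0,0,0,0,0,0],[0,0,0,0,0,0],[0,0,0,0,0,0],[0,0,0,0,0,0],[0,0,0,0,0,0]]]' --claw -0.3

```text
time: 6.98
position: [0.4675, 0.1438, 0.2647]
tool_rot: [0.668, 0.745, -0.0, -0.0]
ft_force: [0.8, -0.1, -0.7]
grip_width: 0.0559
grip_force: 0.0
```

>>> move_arm --commands '[[[0,0,-0.7,0,0,0],[0,0,-2,0,0,0],[0,0,-3,0,0,0],[0,0,-3.5,0,0,0],[0,0,-3.5,0,0,0]]]'

```text
time: 7.6
position: [0.4677, 0.144, 0.4062]
tool_rot: [0.668, 0.745, 0.001, 0.001]
ft_force: [-0.4, -0.5, -0.2]
grip_width: 0.0569
grip_force: 0.0
```

Run:
```python
from h import *
c=shot('side','s1'); print(get_obs()['position'],get_obs()['grip_width'])
cv2.imwrite('pics/s1c.png',cv2.resize(c['pixels'][170:350,200:400],None,fx=3,fy=3))
g=np.array([.4985,-.053]); d=np.array([.488,.0245])-g
print(rel([*g,.404],d))
```

```text
[0.4673191  0.14390266 0.40493799] 0.05656926382480732
(array([-4.978,  0.24 ,  0.024]), array([ 0.001,  0.   , -0.026]))
```

View pics/s1c.png

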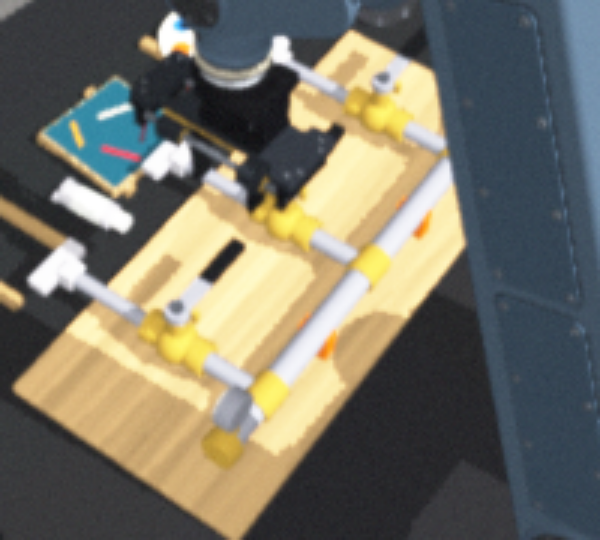

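The side view shows the left lever (sleeve ≈ 222,262 in the crop) across its pipe. I'll measure the angle next.

Run:
```python
from h import *
c=load('s1');P=cloud(c);a=P[248:268,264:284].reshape(-1,3);k=c['pixels'][248:268,264:284].reshape(-1,3).max(1)<60
s=a[k&(abs(a[:,2]-.103)<.012)];m=s.mean(0);v=np.linalg.svd(s[:,:2]-m[:2])[2][0];print(len(s),m,np.degrees(np.arctan2(*v[::-1])),np.degrees(np.arctan2(m[1]-.221,m[0]-.4615)))
```

```text
57 [0.47187797 0.14413865 0.10610199] 97.41083984089174 -82.31031302691896
```

>>> move_arm --commands '[[[-1.5,0.1,0,0,0,-0.03],[-3,0.2,0,0,0,-0.03],[-4.4,0.24,0,0,0,-0.03],[-4.98,0.24,0,0,0,-0.03],[-4.98,0.24,0,0,0,-0.03],[-4.98,0.24,0,0,0,-0.03]]]'

```text
time: 8.4
position: [0.4982, -0.0524, 0.4036]
tool_rot: [0.656, 0.755, -0.0, -0.002]
ft_force: [1.0, -0.1, 0.7]
grip_width: 0.0565
grip_force: 0.0
```

Run:
```python
from h import *
g=np.array([.4985,-.053]); d=np.array([.488,.0245])-g
print(rel([*g,.264],d),get_obs()['q'])
c=shot('top','t1')
cv2.imwrite('pics/t1c.png',cv2.resize(c['pixels'][150:300,165:365],None,fx=4,fy=4))
```

```text
(array([-0.022,  0.015,  3.489]), array([-0.003, -0.002,  0.004])) [-3.28339422e-01  3.63575452e-01  1.73893403e+00  5.22688380e-04
  1.04230051e+00 -4.67618429e-01]
```

View pics/t1c.png

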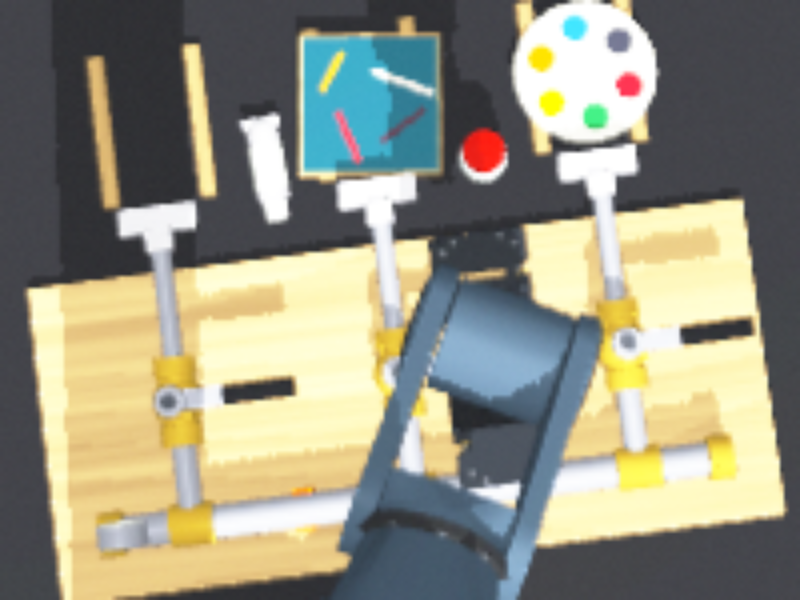

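Lever 1 is at its shut stop. It measures −82.3°, and a branch tilt of about 7.6° puts the stop at about −82.4°. Next is valve 2.

>>> move_arm --commands '[[[0,0,1.5,0,0,0],[0,0,2.5,0,0,0],[0,0,3.2,0,0,0],[0,0,3.5,0,0,0],[0,0,3.5,0,0,0]]]'

```text
time: 9.07
position: [0.4987, -0.0523, 0.2644]
tool_rot: [0.656, 0.755, -0.0, -0.001]
ft_force: [0.1, 0.4, 1.0]
grip_width: 0.0564
grip_force: 0.0
```

>>> move_arm --commands '[[[0,0,0,0,0,0],[0,0,0,0,0,0],[0,0,0,0,0,0],[0,0,0,0,0,0],[0,0,0,0,0,0],[0,0,0,0,0,0],[0,0,0,0,0,0]]]' --claw 1 --squeeze 15

```text
time: 9.95
position: [0.4993, -0.0531, 0.2651]
tool_rot: [0.656, 0.754, 0.001, 0.001]
ft_force: [2.3, 0.9, 1.2]
grip_width: 0.0179
grip_force: 15.0
```

Run:
```python
from h import *
o=get_obs();print(o['grip_force'],o['ft_force'],o['position'],o['time'])
t=np.linspace(0,1.6,11)[1:]
print(np.c_[1.95*(1-np.cos(t)),1.95*np.sin(t),-t].round(2))
```

```text
14.999776517506689 [2.28578445 0.90301682 1.23924128] [ 0.49931844 -0.05313448  0.26505144] 9.95
[[ 0.02  0.31 -0.16]
 [ 0.1   0.61 -0.32]
 [ 0.22  0.9  -0.48]
 [ 0.39  1.16 -0.64]
 [ 0.59  1.4  -0.8 ]
 [ 0.83  1.6  -0.96]
 [ 1.1   1.76 -1.12]
 [ 1.39  1.87 -1.28]
 [ 1.7   1.93 -1.44]
 [ 2.01  1.95 -1.6 ]]
```

>>> move_arm --commands '[[[0.02,0.31,0,0,0,-0.16],[0.1,0.61,0,0,0,-0.32],[0.22,0.9,0,0,0,-0.48],[0.39,1.16,0,0,0,-0.64],[0.59,1.4,0,0,0,-0.8],[0.83,1.6,0,0,0,-0.96],[1.1,1.76,0,0,0,-1.12],[1.39,1.87,0,0,0,-1.28],[1.7,1.93,0,0,0,-1.44],[2.01,1.95,0,0,0,-1.6],[2.01,1.95,0,0,0,-1.6],[2.01,1.95,0,0,0,-1.6]]]'

```text
time: 11.45
position: [0.5656, 0.0355, 0.265]
tool_rot: [-0.085, 0.996, -0.002, 0.001]
ft_force: [1.3, -7.4, 0.5]
grip_width: 0.0184
grip_force: 14.7
```

>>> move_arm --commands '[[[0,0,0,0,0,0],[0,0,0,0,0,0],[0,0,0,0,0,0],[0,0,0,0,0,0],[0,0,0,0,0,0],[0,0,0,0,0,0]]]' --claw -0.3

```text
time: 12.2
position: [0.5648, 0.0375, 0.2647]
tool_rot: [-0.084, 0.996, 0.0, -0.0]
ft_force: [-0.8, -0.3, 0.9]
grip_width: 0.0559
grip_force: 0.0
```

>>> move_arm --commands '[[[0,0,-0.7,0,0,0],[0,0,-2,0,0,0],[0,0,-3,0,0,0],[0,0,-3.5,0,0,0],[0,0,-3.5,0,0,0]]]'

```text
time: 12.82
position: [0.5651, 0.0374, 0.4065]
tool_rot: [-0.084, 0.996, -0.0, 0.002]
ft_force: [0.5, 0.4, -0.2]
grip_width: 0.0567
grip_force: 0.0
```

>>> move_arm --commands '[[[0,1.5,0,0,0,0],[0,3,0,0,0,0],[0,4.5,0,0,0,0],[0,6,0,0,0,0],[0,6,0,0,0,0],[0,6,0,0,0,0]]]'

```text
time: 13.58
position: [0.5243, 0.2739, 0.4033]
tool_rot: [-0.084, 0.996, -0.001, -0.001]
ft_force: [-0.5, -0.5, -0.2]
grip_width: 0.0564
grip_force: 0.0
```

Run:
```python
from h import *
c=shot('top','t2'); print(get_obs()['position'],get_obs()['time'])
cv2.imwrite('pics/t2c.png',cv2.resize(c['pixels'][150:300,165:365],None,fx=4,fy=4))
```

```text
[0.5246523  0.27316585 0.40360804] 13.625
```

View pics/t2c.png

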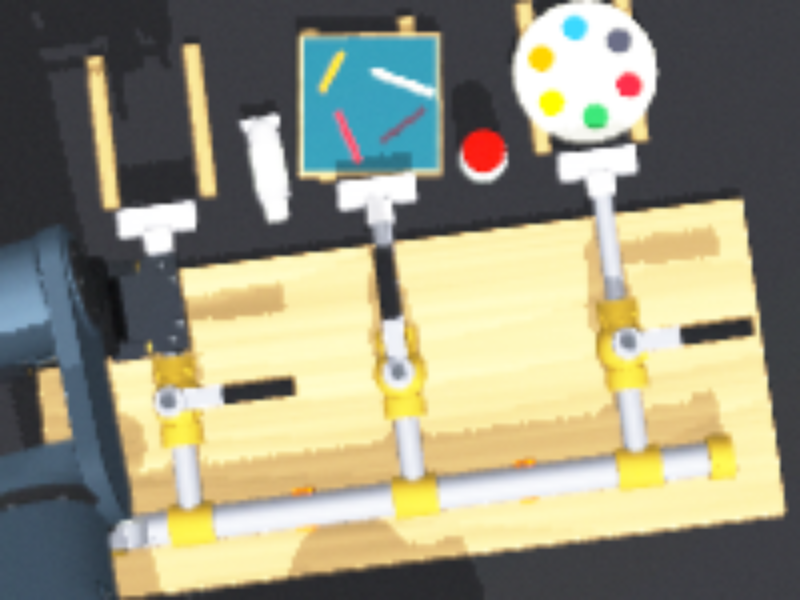

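The top view shows lever 2 (sleeve 386,283) in line with its pipe. Levers 1 and 3 are across theirs, and the board and other objects have not moved.

```bash
python3 -c "
from rig import *
print(hand_in())"
```

```text
the job is handed in; nothing more can be done
None
```

I shut the left valve (onto the empty bay) to its stop, then opened the middle one (onto the wet board) to its stop; the right valve stayed shut, nothing else looked moved in the last picture, and the job is handed in, though the hand-in returned no verdict.

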